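# Close and latch the lantern battery caddy

### The arm

A 6-joint arm with a two-finger parallel gripper is mounted at the origin on the work surface. World frame = base frame: x ahead of the robot, y to its left, z up, the work surface at z = 0. Lengths are in mm, angles in rad, forces in N, time in s.
With the tool pointing down it reaches from about 350 to 975 mm from the base axis. Payload 7.1 kg.
Tool frame: the origin (TCP) lies midway between the tips of the shut fingers; the grasp point (between the pads) lies pinch_z behind it (pinch_z is the distance from the TCP to the grasp point, in mm); z points along the fingers, y is the line along which they close (so a half turn about z gives the same grasp; the last joint's range is limited). The gripper opens to 88 mm and grips with 3 to 60 N. Pads are 20 mm wide; open, the fingers measure 115 mm over their backs; the gripper's body (75 mm by 178 mm) begins 61 mm behind the grasp point.
Start: joints at [-1.228, 0.423, 1.63, -0, 1.089, -0.019], TCP at [221.24, -584.515, 222.675] pointing down, gripper open.
Joint ranges: [-3, 3], [-0.9, 2.11], [0.09, 2.58], [-1.31, 4.45], [0.11, 2.69], [-2.54, 2.54]. Speed limits (rad/s): [2.39, 2.39, 3.01, 3.14, 3.14, 3.14].

### API

Orientations are given as a rotation vector (axis times angle).
In Python, from workcell import get_obs, get_image, close_job, pinch_z gives the robot as it stands.
- The arm moves only by the tool jog_arm, never from a script. Its argument "commands" is a list of rows, each a list of 3 entries, a list of its own where there are three numbers: the gripper command: -1 is shut, 1 is fully open, values between are in proportion, then the shift along the tool's x, y, z as a fraction of full scale, then the turn, a rotation vector about the tool's x, y, z as a fraction of full scale. In form: [[gripper, [tx, ty, tz], [rx, ry, rz]], ...]. A call has 1 to 10 rows; each row shifts and turns the commanded pose from where the row before left it, along the tool's axes as they then stand; what a row does not reach is not made up. Full scale, the value 1, is 0.1 m for a shift and 45 degrees for a turn. A row lasts 1/10 s, in which the tool goes at most 50 mm and 8.59 degrees, less where a joint would pass 70% of its speed; a pose out of reach is approached as far as the arm can. A call with a number of a shift or a turn outside -1 to 1 is refused whole. A call with a gripper value outside its range is refused whole. The fingers move at their own pace and stop on an object; the grip force is fixed at half the most. Time passes only in rows, so rows that do not move let the fingers close. It gives the time, the measured TCP pose, the force, the opening and the grip force at its end, in the units of the state.
- get_obs(): the state, without advancing time (a new reading comes with each control period).
- get_image(name): name is "side" or "top" or "wrist"; returns a dict with "image" (384x512x3 uint8, blue, green, red), "z_map" (384x512 float32, mm along the optical axis (not along the pixel's ray), 0 where there is no reading), "intrinsics" (3x3 intrinsics, pixels), "eye" and "orientation" of the camera in the world; the wrist camera has in their place "mount" (4x4, takes a point from camera to tool coordinates, whose origin is the TCP and whose axes are the flange's). Camera axes: x right, y down, z forward; pixel columns grow to the right and rows downward; lengths in mm; the calibration is good to about 2 mm. A picture is of the moment at which its call begins: read the wrist's pose just before it.
- close_job(): hands the job in; it is judged then, once.
The state is a dict: "t": time; "qpos": joint angles; "qvel": joint speeds; "joint_torque": joint torques, N m; "ee_pos": TCP position; "orientation": TCP orientation; "ft_force": force on the tool from outside, world axes, zero at the start; "moment": the same for the moment, N m; "width": finger opening in mm; "grasp_force": force on a finger pad.
Only numpy, scipy, OpenCV 4.12 (cv2) and the standard library are available. Lean on these libraries where they do the work, as an engineer would, in place of code of your own. Each camera call takes 0.05 s, during which the arm holds its last target. There are 200 camera calls.

### The job

Shut the pulled-out battery tray of the caddy on the lantern shelf and latch it: lift the latch bar so that its nose passes over the striker as the tray slides in, press the tray fully home against its sprung contacts (press, do not ram), and let the bar drop behind the striker before you let go of the tray, so that the latch then holds it shut. Leave the lantern, jar, mug and mirror standing where they are.

Things in the scene. Friction and masses are not known exactly. Their poses are not given: they have to be found in the camera images.
- caddy: Battery caddy: grey sheet-steel case 190 mm long (x), 140 wide (y), 85 high, fixed (screwed to the wooden box). Origin: centre of its underside; x points level into the case, away from its open front; z up. All heights and x offsets in these notes are in this frame, from this origin. The latch lies on the middle line y = 0.
- battery_tray (a joint): How far the pull-out tray with its black block battery (1 kg in all) stands out of the case along caddy -x, in m; 0 = fully home on its stops. Found 40 to 75 mm out; slides with 1.5 N of friction. Over the last 9 mm sprung brass contacts push it out, with 5 N at first and 14 N when fully home; unlatched it springs back out to 9 mm or so.
- plate_face (a point): Front face of the steel handle plate, middle of the solid bridge over its slot; moves with the tray (x = -111 mm minus the tray's value, z = 123). Plate 54 mm wide, 4 thick, top at z = 134; bridge z 112 to 134; slot below it 26 mm wide, z 86 to 112, for the thumb piece. Pushing the plate to caddy +x slides the tray in.
- bow_handle (a point): Middle of the upright bow handle (10 mm bar) under the thumb piece, z = 45 mm, 30 mm in front of the plate's front face; moves with the tray. The bow spans z 13 to 77 mm. Behind it the tray's grey front panel, 140 mm wide, reaches up to z = 84 mm.
- latch_bar (a joint): Angle of the steel latch bar, rad: 0 = level (down), grows as its nose rises, stop at 0.32. It falls by its own weight; about 2 N on the thumb piece holds it up. With the tray 21 to 3 mm out the nose is over the striker, and must be up over 0.14 to pass. Under 3 mm out it can drop behind the striker; the tray, let go, then springs out to 3 mm and hangs on the nose.
- latch_pin (a point): Middle of the level pin (along caddy y) about which the latch bar turns: z = 93 mm, 10 mm behind the handle plate's front face; moves with the tray. From here the bar (18 mm wide, 6 mm thick, underside 15 mm above the case top) runs 87 mm back over the case.
- thumb_piece (a point): Top face of the latch's thumb piece, 22 mm in front of the plate's front face, z = 110 mm with the bar down; moves with bar and tray. Steel paddle 42 mm long, 30 wide, 4 thick, starting 3 mm off the plate and rising away from it by 0.25 rad when the bar is down. Pressed 7 mm down here it raises the bar 0.2 rad, 10 mm takes it to its stop.
- bar_nose (a point): Top face of the latch bar over its down-turned square nose (10 mm long, 18 wide, reaching down to 3 mm above the case top), 81 mm behind the pin, z = 106 mm with the bar down; moves with bar and tray.
- striker_top (a point): Middle of the top face of the fixed square-edged striker on the case top: 8 mm long (x), 34 wide, 13 high, no ramp (x = -32 mm, z = 98). The nose must end on its far (+x) side.
- back_stop: The two rubber-faced stop blocks inside the case at its back, which the tray meets when fully home; out of sight. Origin midway between them. Ramming: over 40 N on them.
- lantern: Green lantern, 112 mm across, 195 mm high, loose; origin: centre of its underside.
- glass_jar: Lidded glass jar, 76 mm across, 115 mm high, loose; origin: centre of its underside.
- mug: Plastic mug, 78 mm across, 90 mm high, loose; origin: centre of its underside.
- mirror: Small standing mirror in a white frame, 110 mm wide, 150 mm high, on a flat foot, loose; origin: centre of its underside.

How it is judged:
By the outcome, as a careful person would: the job done as asked, in the order asked, and still so for the second after the job is handed in, with the robot touching nothing.
It also fails if it takes over 48 s, if anything falls off the work surface, if the arm or the gripper's body presses on something with over 40 N, if the wrist force passes 120 N, or if a joint passes its speed limit or range.

## Working session

There is one attempt and no reset: what is moved stays moved. The work goes in short steps, Python scripts to look and compute and a tool call to move; the robot and the scene stay as the last step left them, time stands still between calls to the robot, and variables do not carry over. Pictures are saved under pics/ and viewed, at most 10 in all, crops included, and the job is handed in when it is done.

Besides the shell and the picture viewer there is one more tool, called after "Request:" by a JSON object that holds its "api" and its "payload". jog_arm: Moves the arm, as the interface text tells. Its arguments: {"type":"object","properties":{"commands":{"type":"array","items":{"type":"array"}}},"required":["commands"]}

```bash
mkdir -p pics; python3 - <<'E'
from workcell import *
import cv2,numpy as np
o=get_obs();print({k:np.round(v,3) for k,v in o.items()},pinch_z)
for n in("side","top"):
    d=get_image(n);cv2.imwrite(f"pics/{n}0.png",d["image"]);np.savez(f"{n}0.npz",**d)
    print(n,d["intrinsics"],d["eye"],d["orientation"])
d=get_image("wrist");print(d["mount"],d["intrinsics"])
a=cv2.imread("pics/top0.png");
E
```

```text
{'t': np.float64(0.0), 'qpos': array([-1.228,  0.424,  1.631, -0.   ,  1.089, -0.019]), 'qvel': array([-0.   ,  0.002, -0.002,  0.001,  0.001,  0.   ]), 'joint_torque': array([-2.0000e-03, -5.4463e+01, -2.7366e+01,  6.4000e-02,  2.3000e-02,
       -0.0000e+00]), 'ee_pos': array([ 221.077, -584.012,  221.913]), 'orientation': array([-3.089, -0.565,  0.   ]), 'ft_force': array([ 0.668, -0.808, -0.606]), 'moment': array([-0.053,  0.015,  0.06 ]), 'grasp_force': np.float64(0.0), 'width': np.float64(87.718)} 18.700000000000003
side [[352.41368246   0.         253.12176756]
 [  0.         352.41368246 188.25437807]
 [  0.           0.           1.        ]] [ 398.39730541 -359.81394045  740.76833294] [-2.32597364  0.74917155 -0.26541766]
top [[363.41818584   0.         258.92017413]
 [  0.         363.41818584 191.11181973]
 [  0.           0.           1.        ]] [ 507.63592697   18.70984888 1019.631638  ] [-2.12643073  2.12780163 -0.19965229]
[[ 6.98795542e-05 -9.62274684e-01 -2.72079817e-01  7.63817229e+01]
 [ 9.99999850e-01  2.14834708e-04 -5.02979084e-04  2.34825983e-02]
 [ 5.42456228e-04 -2.72079741e-01  9.62274556e-01 -1.61997496e+02]
 [ 0.00000000e+00  0.00000000e+00  0.00000000e+00  1.00000000e+00]] [[316.44819043   0.         256.00732623]
 [  0.         316.44819043 191.78505838]
 [  0.           0.           1.        ]]
```

View pics/top0.png

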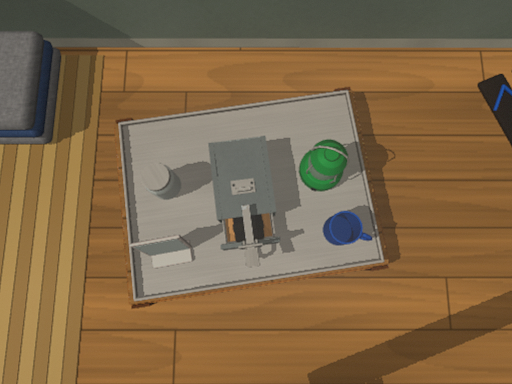

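View pics/side0.png

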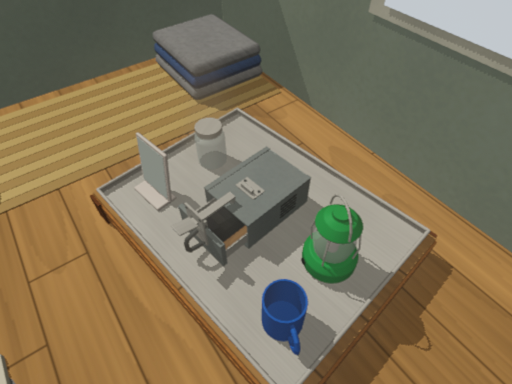

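The top view shows the caddy with the case at about (242,180) px, its open front facing image-down. The striker plate is at (243,186), the tray and bar at (249,225), the handle plate near (250,245) and the thumb paddle near (252,258). The mug is to the right at (343,228), the lantern at (323,165), the jar at (160,180) and the mirror at (165,250). The side view agrees.

```bash
cat > h.py <<'E'
import numpy as np,cv2
from scipy.spatial.transform import Rotation as R
def cloud(d,T=None):
    K=d["intrinsics"];z=d["z_map"].astype(float);v,u=np.mgrid[:z.shape[0],:z.shape[1]]
    p=np.stack([(u-K[0,2])/K[0,0]*z,(v-K[1,2])/K[1,1]*z,z],-1)
    if T is None: q=p@R.from_rotvec(d["orientation"]).as_matrix().T+d["eye"]
    else: q=p@T[:3,:3].T+T[:3,3]
    q[z==0]=np.nan; return q
E
python3 - <<'E'
from h import *
d=np.load("top0.npz");q=cloud(d)
np.set_printoptions(suppress=True,precision=1)
for n,u,v in[("floor",200,240),("case",225,160),("case",260,205),("case",225,205),("striker",243,186),("bar",247,215),("bar",249,235),("plate",250,243),("plL",228,246),("plR",272,241),("thumb",252,252),("thumb",252,262),("mug",330,228),("lantern",330,150),("mirror",150,240),("rim",250,285),("rim2",133,297),("wall",250,45)]:
    print(n,q[v,u])
zf=np.nanmedian(q[230:240,190:205,2]);print("floor",zf)
reg=np.zeros(q.shape[:2],bool);reg[120:225,195:290]=1
m=reg&(abs(q[...,2]-zf-85)<5);P=q[m][:,:2].astype(np.float32)
r=cv2.minAreaRect(P);print(m.sum(),r,cv2.boxPoints(r),np.median(q[m][:,2]))
e=q[225:275,215:285];
for lo,hi in((128,142),(108,127),(78,90)):
    s=(e[...,2]-zf>lo)&(e[...,2]-zf<hi);w=e[s]-[0,0,zf];print(lo,s.sum(),w[:,:].min(0),w.max(0),w.mean(0))
E
```

```text
floor [554.4 166.1  80.2]
case [743.2  97.7 164.3]
case [632.5  12.8 165.3]
case [632.3  95.7 166.9]
striker [677.6  53.3 170. ]
bar [606.2  42.9 186.3]
bar [560.3  38.1 187.1]
plate [542.2  35.7 187.8]
plL [536.2  87.3 165.5]
plR [547.6 -15.  166.3]
thumb [522.   31.1 188.8]
thumb [499.9  31.  194.4]
mug [ 577.1 -149.6  175.2]
lantern [ 743.  -141.4  247.7]
mirror [547.1 250.6 228.8]
rim [442.1  37.6  78.2]
rim2 [415.7 322.1 100.7]
wall [1612.4   57.9 -721. ]
floor 82.18694778065412
4378 ((701.0095825195312, 58.64128494262695), (191.3035888671875, 141.11036682128906), 7.73838996887207) [[596.7 115.7]
 [615.7 -24.2]
 [805.3   1.6]
 [786.3 141.4]] 167.4862415782667
128 50 [530.2  11.  128.2] [538.8  61.5 137. ] [535.   36.8 133.8]
108 204 [489.1  15.4 108. ] [582.8  53.7 126.8] [509.   32.6 112.1]
78 224 [529.4 -31.6  78.6] [556.9 106.   88.8] [543.4  37.1  83.7]
```

Request:
{"api": "jog_arm", "payload": {"commands": [[-1, [0, 0, -0.3], [0, 0, 0.145]], [-1, [0, 0, -0.3], [0, 0, 0.145]], [-1, [0.2, -0.32, 0], [0, 0, 0]], [-1, [0.2, -0.32, 0], [0, 0, 0]], [-1, [0.2, -0.32, 0], [0, 0, 0]], [-1, [0.2, -0.32, 0], [0, 0, 0]], [-1, [0.2, -0.32, 0], [0, 0, 0]], [-1, [0.2, -0.32, 0], [0, 0, 0]], [-1, [0.2, -0.32, 0], [0, 0, 0]], [-1, [0.2, -0.32, 0], [0, 0, 0]]]}}

```text
t: 1.15
ee_pos: [345.8, -307.9, 282.6]
orientation: [-3.134, -0.21, 0.0]
ft_force: [0.9, 0.2, -0.6]
width: 11.4
grasp_force: 0.0
```

Request:
{"api": "jog_arm", "payload": {"commands": [[-1, [0.2, -0.32, 0], [0, 0, 0]], [-1, [0.2, -0.32, 0], [0, 0, 0]], [-1, [0.2, -0.32, 0], [0, 0, 0]], [-1, [0.2, -0.32, 0], [0, 0, 0]], [-1, [0.2, -0.32, 0], [0, 0, 0]], [-1, [0.2, -0.32, 0], [0, 0, 0]], [-1, [0.2, -0.32, 0], [0, 0, 0]], [-1, [0.2, -0.32, 0], [0, 0, 0]], [-1, [0, 0, 0], [0, 0, 0]], [-1, [0, 0, 0], [0, 0, 0]]]}}

```text
t: 2.15
ee_pos: [469.8, -33.8, 282.4]
orientation: [3.134, 0.214, -0.001]
ft_force: [0.7, -0.1, 0.8]
width: 0.1
grasp_force: 0.0
```

Request:
{"api": "jog_arm", "payload": {"commands": [[-1, [0.23, -0.3, 0], [0, 0, 0]], [-1, [0.23, -0.3, 0], [0, 0, 0]], [-1, [0, 0, 0], [0, 0, 0]]]}}

```text
t: 2.45
ee_pos: [508.9, 32.4, 282.7]
orientation: [-3.134, -0.212, -0.002]
ft_force: [0.1, -0.3, 0.0]
width: 0.5
grasp_force: 0.0
```

```bash
cat >> h.py <<'E'
from workcell import *
O=np.array([701.0,58.6,81.5]);C=R.from_euler("z",7.74,degrees=True).as_matrix()
def look(n,save=True):
    o=get_obs();T=np.eye(4);T[:3,:3]=R.from_rotvec(o["orientation"]).as_matrix();T[:3,3]=o["ee_pos"]
    d=get_image("wrist");q=(cloud(d,T@d["mount"])-O)@C
    cv2.imwrite(f"pics/{n}.png",d["image"]);np.save(n,q)
    print("t",o["t"],"tcp caddy",(o["ee_pos"]-O)@C,"F caddy",o["ft_force"]@C);return q
E
python3 - <<'E'
from h import *
np.set_printoptions(suppress=True,precision=1)
look("w1")
E
```

```text
t 2.45 tcp caddy [-193.9   -0.1  201.2] F caddy [ 0.1 -0.3  0. ]
```

View pics/w1.png

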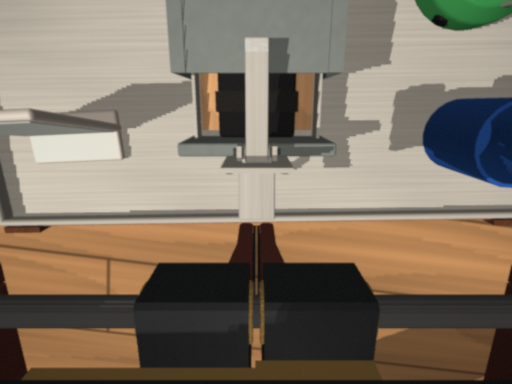

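The wrist view shows the fingertips at (258,228), in line with the paddle (240–275, 172–220). The plate top is at (257,162), the bar runs up to (257,40), and the case front edge is at row 72.

```bash
python3 - <<'E'
from h import *
np.set_printoptions(suppress=True,precision=1)
q=np.load("w1.npy")
for n,u,v in[("caseL",190,40),("caseR",320,40),("caseedge",220,70),("nose",257,45),("bar",257,100),("plL",228,165),("pl",257,163),("plR",286,165),("thumb",257,180),("thumb",257,200),("thumb end",257,216),("thL",243,205),("thR",271,205),("panelL",190,148),("panelR",325,148)]: print(n,q[v,u])
print(q[155:176,230]);print(q[155:176,284])
E
```

```text
caseL [-69.5  53.3  87.1]
caseR [-69.3 -50.9  85.6]
caseedge [-92.1  29.9  87.8]
nose [-76.5  -0.3 107.4]
bar [-115.7   -0.3  107.5]
plL [-162.9   21.5  128.7]
pl [-162.9   -0.3  120.4]
plR [-163.1  -22.2  127.7]
thumb [-179.2   -0.3  109.2]
thumb [-195.1   -0.3  113.5]
thumb end [-207.8   -0.3  117.2]
thL [-199.    11.2  115. ]
thR [-199.   -11.9  115. ]
panelL [-156.1   58.5   85.3]
panelR [-156.3  -60.4   83.9]
[[-162.5   23.6   83.6]
 [-162.9   23.4   86.6]
 [-162.8   22.9   92.6]
 [-162.8   22.5   98. ]
 [-162.8   22.1  103. ]
 [-163.    21.8  106.5]
 [-163.    21.4  111.2]
 [-162.8   21.   116.5]
 [-162.7   20.6  121.6]
 [-162.6   20.2  126.1]
 [-163.1   20.1  127.6]
 [-162.9   19.7  132.7]
 [-162.9   19.4  136. ]
 [-163.7   19.5  135.8]
 [-164.4   19.5  136.1]
 [-165.4   19.6  135. ]
 [-165.9   19.5  136.1]
 [-166.9   19.6  134.8]
 [-196.7   30.9    2.2]
 [-198.    31.     1.5]
 [-199.5   31.2    0.4]]
[[-162.3  -24.3   84.8]
 [-162.7  -24.    88.2]
 [-162.9  -23.6   92.3]
 [-162.8  -23.2   97.9]
 [-162.7  -22.7  103.4]
 [-162.8  -22.3  107.7]
 [-162.8  -22.   112.1]
 [-162.8  -21.6  116.3]
 [-162.7  -21.2  121.3]
 [-163.   -21.   123.7]
 [-162.9  -20.6  128.5]
 [-163.   -20.3  132.1]
 [-163.   -20.   135.5]
 [-163.8  -20.   135.5]
 [-164.4  -20.   135.9]
 [-165.3  -20.1  135.5]
 [-166.1  -20.1  135.1]
 [-166.7  -20.1  136. ]
 [-196.8  -32.1    1.6]
 [-197.9  -32.1    1.9]
 [-199.3  -32.2    1.1]]
```

Request:
{"api": "jog_arm", "payload": {"commands": [[-1, [0.13, 0, 0.2], [0, 0, 0]], [-1, [0, 0, 0.25], [0, 0, 0]], [-1, [0, 0, 0.2], [0, 0, 0]], [-1, [0, 0, 0.1], [0, 0, 0]], [-1, [0, 0, 0], [0, 0, 0]], [-1, [0, 0, 0], [0, 0, 0]]]}}

```text
t: 3.1
ee_pos: [520.5, 32.2, 208.3]
orientation: [3.135, 0.209, 0.001]
ft_force: [0.0, 0.2, 0.4]
width: 0.4
grasp_force: 0.0
```

Request:
{"api": "jog_arm", "payload": {"commands": [[-1, [0, 0, 0.03], [0, 0, 0]], [-1, [0, 0, 0.03], [0, 0, 0]], [-1, [0, 0, 0.03], [0, 0, 0]], [-1, [0, 0, 0.03], [0, 0, 0]], [-1, [0, 0, 0.02], [0, 0, 0]], [-1, [0, 0, 0], [0, 0, 0]], [-1, [0, 0, 0], [0, 0, 0]]]}}

```text
t: 3.8
ee_pos: [520.4, 33.0, 193.7]
orientation: [3.135, 0.21, -0.0]
ft_force: [0.4, -0.1, 0.5]
width: 0.8
grasp_force: 0.4
```

Request:
{"api": "jog_arm", "payload": {"commands": [[-1, [0, 0, 0.02], [0, 0, 0]], [-1, [0, 0, 0.02], [0, 0, 0]], [-1, [0, 0, 0.02], [0, 0, 0]], [-1, [0, 0, 0], [0, 0, 0]]]}}

```text
t: 4.2
ee_pos: [520.2, 33.0, 187.3]
orientation: [3.135, 0.21, -0.001]
ft_force: [0.1, 0.3, 1.3]
width: 0.5
grasp_force: 0.4
```

```bash
python3 - <<'E'
from h import *
np.set_printoptions(suppress=True,precision=1)
look("w2")
E
```

```text
t 4.2 tcp caddy [-182.6   -1.   105.8] F caddy [0.2 0.3 1.3]
```

View pics/w2.png

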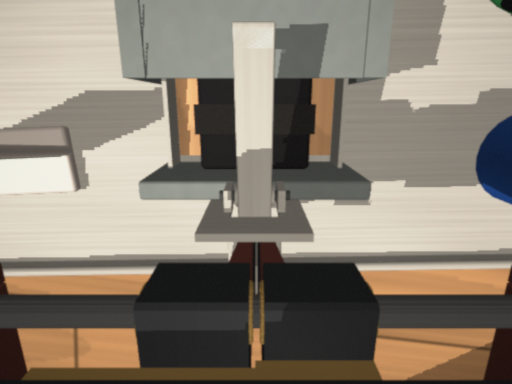

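The nose is now at (254,40), the plate top at (254,225), and the fingers stand just in front of the plate. I'll take the bar angle from the depth.

```bash
cat >> h.py <<'E'
def bar(q):
    c=q[:,250:258].reshape(-1,3);m=(abs(c[:,1])<8)&(c[:,2]>98)&(c[:,2]<150)
    c=c[m];pt=c[c[:,2]>131][:,0]
    p=q[:,225:290].reshape(-1,3);pl=p[(abs(p[:,2]-134)<4)&(abs(p[:,1])<27)&(abs(p[:,1])>14)]
    xf=pl[:,0].min() if len(pl) else np.nan; xm=pl[:,0].max() if len(pl) else np.nan
    b=c[(c[:,0]>xm+12)];k=np.polyfit(b[:,0],b[:,2],1)
    print("plate x",xf,xm,"bar angle",np.arctan(k[0]),"nose end x",b[:,0].max(),"z",b[:,2].max())
E
python3 - <<'E'
from h import *
bar(np.load("w1.npy"));bar(np.load("w2.npy"))
E
```

```text
plate x -167.1285971272176 -162.64904255420814 bar angle 0.00014067004389825875 nose end x -70.11616400273103 z 109.74279909523884
plate x -167.05488695038326 -162.66059016084373 bar angle 0.18818077902459254 nose end x -73.55963796822516 z 124.64309770993603
```

Request:
{"api": "jog_arm", "payload": {"commands": [[-1, [0.03, 0, 0.025], [0, 0, 0]], [-1, [0.03, 0, 0], [0, 0, 0]], [-1, [0.03, 0, 0], [0, 0, 0]], [-1, [0.04, 0, 0], [0, 0, 0]], [-1, [0.04, 0, 0], [0, 0, 0]], [-1, [0.04, 0, 0], [0, 0, 0]], [-1, [0.04, 0, 0], [0, 0, 0]], [-1, [0.04, 0, 0], [0, 0, 0]], [-1, [0, 0, 0], [0, 0, 0]], [-1, [0, 0, 0], [0, 0, 0]]]}}

```text
t: 5.25
ee_pos: [549.7, 36.9, 185.2]
orientation: [3.135, 0.21, 0.002]
ft_force: [0.5, -0.3, 1.2]
width: 0.4
grasp_force: 0.5
```

```bash
python3 - <<'E'
from h import *
np.set_printoptions(suppress=True,precision=1)
bar(look("w3"))
E
```

```text
t 5.25 tcp caddy [-152.8   -1.1  103.7] F caddy [ 0.5 -0.4  1.2]
plate x -136.05331177268698 -131.88968215634446 bar angle 0.13962699897393693 nose end x -30.389308251256953 z 135.4120143239604
```

View pics/w3.png

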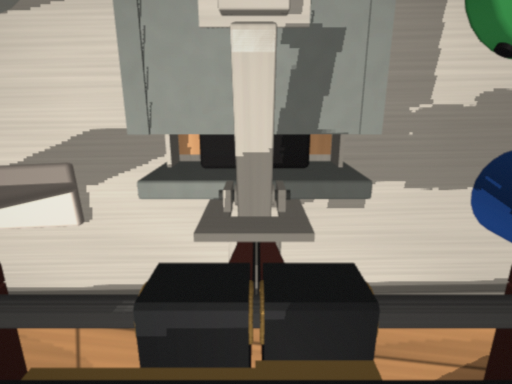

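```bash
python3 - <<'E'
from h import *
np.set_printoptions(suppress=True,precision=1)
q=np.load("w3.npy");print(q[0:235:8,254])
E
```

```text
[[ -30.4    0.2   98.7]
 [ -34.2    0.2  100.3]
 [ -34.5    0.3   87.6]
 [ -47.7    0.   131.7]
 [ -50.8   -0.   133.2]
 [ -53.2    0.   131.1]
 [ -55.9    0.   130.2]
 [ -58.9    0.   130.3]
 [ -61.7    0.1  129.3]
 [ -64.6    0.1  128.3]
 [ -67.6    0.1  126.8]
 [ -70.8    0.1  125.9]
 [ -74.     0.1  125.4]
 [ -77.2    0.1  123.8]
 [ -80.6    0.2  122.6]
 [ -84.1    0.2  122.7]
 [ -87.7    0.2  121. ]
 [ -91.3    0.2  120.3]
 [ -95.2    0.2  118.2]
 [ -99.1    0.2  116.6]
 [-103.1    0.3  116. ]
 [-107.2    0.3  114.8]
 [-111.6    0.3  113.1]
 [-116.2    0.3  110.9]
 [-120.8    0.3  109.7]
 [-125.6    0.4  107.9]
 [-130.3    0.4  107. ]
 [-132.3    0.3  113.9]
 [-132.4    0.3  124.6]
 [-132.6    0.2  133.9]]
```

The bar stands up at about 0.30 rad, and its nose at (254,35) is just short of the striker at (254,5). I'll carry on over the striker.

Request:
{"api": "jog_arm", "payload": {"commands": [[-1, [0.03, 0, 0], [0, 0, 0]], [-1, [0.03, 0, 0], [0, 0, 0]], [-1, [0.03, 0, 0], [0, 0, 0]], [-1, [0.03, 0, 0], [0, 0, 0]], [-1, [0.02, 0, 0], [0, 0, 0]], [-1, [0.02, 0, 0], [0, 0, 0]], [-1, [0.02, 0, 0], [0, 0, 0]], [-1, [0, 0, 0], [0, 0, 0]], [-1, [0, 0, 0], [0, 0, 0]]]}}

```text
t: 6.2
ee_pos: [567.4, 39.3, 185.3]
orientation: [-3.135, -0.21, -0.001]
ft_force: [-0.2, -0.1, 1.0]
width: 0.5
grasp_force: 0.8
```

```bash
cat >> h.py <<'E'
def prof(q):
    print(q[0:235:24,254]); p=q[:,200:310].reshape(-1,3);pl=p[(abs(p[:,2]-134.5)<4)&(abs(p[:,1])<27)&(abs(p[:,1])>18)];print("plate x",np.percentile(pl[:,0],[2,98]))
E
python3 - <<'E'
from h import *
np.set_printoptions(suppress=True,precision=1)
prof(look("w4"))
E
```

```text
t 6.2 tcp caddy [-135.    -1.1  103.8] F caddy [-0.2 -0.   1. ]
[[  -9.6    0.2   88. ]
 [ -30.     0.   132.6]
 [ -38.2    0.   130.9]
 [ -46.7    0.1  127.4]
 [ -56.1    0.1  125. ]
 [ -66.3    0.2  121.3]
 [ -77.6    0.2  116.4]
 [ -89.5    0.3  114.1]
 [-102.8    0.4  110. ]
 [-114.2    0.4  114.6]]
plate x [-118.2 -114. ]
```

Request:
{"api": "jog_arm", "payload": {"commands": [[-1, [0.01, 0, 0], [0, 0, 0]], [-1, [0.01, 0, 0], [0, 0, 0]], [-1, [0.01, 0, 0], [0, 0, 0]], [-1, [0.01, 0, 0], [0, 0, 0]], [-1, [0.01, 0, 0], [0, 0, 0]], [-1, [0.01, 0, 0], [0, 0, 0]], [-1, [0, 0, 0], [0, 0, 0]], [-1, [0, 0, 0], [0, 0, 0]]]}}

```text
t: 7.05
ee_pos: [570.6, 39.8, 184.8]
orientation: [3.134, 0.21, -0.008]
ft_force: [-8.4, -2.1, 7.8]
width: 0.5
grasp_force: 4.8
```

Request:
{"api": "jog_arm", "payload": {"commands": [[-1, [0.01, 0, 0], [0, 0, 0]], [-1, [0, 0, 0], [0, 0, 0]]]}}

```text
t: 7.25
ee_pos: [571.4, 39.9, 184.7]
orientation: [3.134, 0.211, -0.009]
ft_force: [-9.7, -1.6, 7.5]
width: 0.2
grasp_force: 5.2
```

Request:
{"api": "jog_arm", "payload": {"commands": [[-1, [0.01, 0, 0], [0, 0, 0]], [-1, [0, 0, 0], [0, 0, 0]]]}}

```text
t: 7.45
ee_pos: [572.1, 40.0, 184.7]
orientation: [3.134, 0.21, -0.01]
ft_force: [-9.9, -2.1, 7.7]
width: 0.5
grasp_force: 5.5
```

Request:
{"api": "jog_arm", "payload": {"commands": [[-1, [0.01, 0, 0], [0, 0, 0]], [-1, [0.01, 0, 0], [0, 0, 0]], [-1, [0.01, 0, 0], [0, 0, 0]], [-1, [0, 0, 0], [0, 0, 0]]]}}

```text
t: 7.85
ee_pos: [574.5, 40.3, 184.6]
orientation: [3.134, 0.211, -0.012]
ft_force: [-11.4, -2.1, 10.6]
width: 0.5
grasp_force: 6.5
```

Request:
{"api": "jog_arm", "payload": {"commands": [[-1, [0.01, 0, 0], [0, 0, 0]], [-1, [0.01, 0, 0], [0, 0, 0]], [-1, [0, 0, 0], [0, 0, 0]]]}}

```text
t: 8.15
ee_pos: [576.1, 40.6, 184.6]
orientation: [3.134, 0.211, -0.013]
ft_force: [-13.2, -3.0, 11.4]
width: 0.4
grasp_force: 7.2
```

```bash
python3 - <<'E'
from h import *
np.set_printoptions(suppress=True,precision=1)
prof(look("w5"))
E
```

```text
t 8.15 tcp caddy [-126.2   -1.1  103.1] F caddy [-13.5  -1.2  11.4]
[[  -1.1    0.3   86.8]
 [ -21.4    0.   132.9]
 [ -29.4    0.1  131.1]
 [ -38.     0.1  128.9]
 [ -47.2    0.2  124.9]
 [ -57.2    0.2  121.9]
 [ -68.2    0.3  119. ]
 [ -80.6    0.3  113.5]
 [ -93.3    0.4  111.4]
 [-108.5    0.5  105.4]]
plate x [-110.2 -105.6]
```

Request:
{"api": "jog_arm", "payload": {"commands": [[-1, [0.01, 0, 0], [0, 0, 0]], [-1, [0.005, 0, 0], [0, 0, 0]], [-1, [0, 0, 0], [0, 0, 0]]]}}

```text
t: 8.5
ee_pos: [576.9, 40.6, 184.6]
orientation: [3.134, 0.211, -0.016]
ft_force: [-15.2, -3.9, 12.2]
width: 0.4
grasp_force: 8.4
```

Request:
{"api": "jog_arm", "payload": {"commands": [[-1, [0.01, 0, 0], [0, 0, 0]], [-1, [0.005, 0, 0], [0, 0, 0]], [-1, [0, 0, 0], [0, 0, 0]]]}}

```text
t: 8.8
ee_pos: [577.0, 40.7, 184.5]
orientation: [3.134, 0.211, -0.02]
ft_force: [-20.5, -2.5, 16.1]
width: 0.3
grasp_force: 11.0
```

Request:
{"api": "jog_arm", "payload": {"commands": [[-1, [0.003, 0, -0.02], [0, 0, 0]], [-1, [0, 0, -0.02], [0, 0, 0]], [-1, [0, 0, 0], [0, 0, 0]]]}}

```text
t: 9.1
ee_pos: [578.3, 40.9, 187.2]
orientation: [3.134, 0.21, -0.017]
ft_force: [-12.7, -1.9, 1.4]
width: 0.3
grasp_force: 7.7
```

Request:
{"api": "jog_arm", "payload": {"commands": [[-1, [0.015, 0, 0], [0, 0, 0]], [-1, [0.01, 0, 0], [0, 0, 0]], [-1, [0, 0, 0], [0, 0, 0]]]}}

```text
t: 9.4
ee_pos: [579.6, 41.1, 187.2]
orientation: [3.134, 0.211, -0.021]
ft_force: [-17.7, -3.3, 6.0]
width: 0.3
grasp_force: 10.2
```

```bash
python3 - <<'E'
from h import *
np.set_printoptions(suppress=True,precision=1)
prof(look("w6"))
E
```

```text
t 9.4 tcp caddy [-122.7   -1.   105.7] F caddy [-17.9  -0.9   6. ]
[[   3.1    0.4   86. ]
 [  -8.2    0.4   88. ]
 [ -24.6    0.2  125.5]
 [ -33.7    0.2  123.3]
 [ -43.4    0.2  119.1]
 [ -54.     0.3  118.1]
 [ -65.4    0.3  114.7]
 [ -77.5    0.4  113.4]
 [ -91.1    0.5  109.1]
 [-105.6    0.5  106. ]]
plate x [-109.2 -104.8]
```

Request:
{"api": "jog_arm", "payload": {"commands": [[-1, [0.015, 0, 0], [0, 0, 0]], [-1, [0, 0, 0], [0, 0, 0]]]}}

```text
t: 9.65
ee_pos: [579.6, 41.1, 187.2]
orientation: [3.134, 0.211, -0.026]
ft_force: [-23.7, -4.6, 11.9]
width: 0.4
grasp_force: 13.1
```

Request:
{"api": "jog_arm", "payload": {"commands": [[-1, [0.005, 0, -0.02], [0, 0, 0]], [-1, [0.005, 0, -0.02], [0, 0, 0]], [-1, [0, 0, 0], [0, 0, 0]]]}}

```text
t: 9.95
ee_pos: [579.5, 41.2, 188.4]
orientation: [3.134, 0.211, -0.031]
ft_force: [-17.6, -3.2, -7.6]
width: 0.6
grasp_force: 9.7
```

Request:
{"api": "jog_arm", "payload": {"commands": [[-1, [0.005, 0, -0.02], [0, 0, 0]], [-1, [0.005, 0, -0.02], [0, 0, 0]], [-1, [0, 0, 0], [0, 0, 0]]]}}

```text
t: 10.25
ee_pos: [579.5, 41.4, 191.5]
orientation: [3.134, 0.211, -0.035]
ft_force: [-18.6, -2.7, -10.4]
width: 0.6
grasp_force: 10.2
```

Request:
{"api": "jog_arm", "payload": {"commands": [[-1, [0.005, 0, -0.02], [0, 0, 0]], [-1, [0, 0, -0.02], [0, 0, 0]], [-1, [0, 0, 0], [0, 0, 0]]]}}

```text
t: 10.55
ee_pos: [579.5, 41.5, 195.2]
orientation: [3.134, 0.211, -0.037]
ft_force: [-19.7, -2.9, -11.9]
width: 0.5
grasp_force: 9.7
```

```bash
python3 - <<'E'
from h import *
np.set_printoptions(suppress=True,precision=1)
prof(look("w7"))
E
```

```text
t 10.55 tcp caddy [-122.7   -0.6  113.7] F caddy [-19.9  -0.2 -11.9]
[[   4.3    0.9   86.9]
 [  -7.1    0.9   87.9]
 [ -21.1    0.8  106.5]
 [ -32.1    0.8  107. ]
 [ -43.4    0.8  107.5]
 [ -55.4    0.9  105.7]
 [ -67.5    0.9  107.8]
 [ -80.7    0.9  106.4]
 [ -93.8    1.   108.2]
 [-105.4    0.9  114.4]]
plate x [-109.2 -104.8]
```

The bar is level again (z about 107 along its length) with the plate still held home. I'll lift the tip clear of the paddle before backing off.

Request:
{"api": "jog_arm", "payload": {"commands": [[-1, [0, 0, -0.025], [0, 0, 0]], [-1, [0, 0, -0.025], [0, 0, 0]], [-1, [0, 0, -0.02], [0, 0, 0]], [-1, [0, 0, 0], [0, 0, 0]]]}}

```text
t: 11.0
ee_pos: [579.7, 41.5, 202.3]
orientation: [3.134, 0.211, -0.036]
ft_force: [-20.0, -2.5, -11.8]
width: 0.4
grasp_force: 9.6
```

Request:
{"api": "jog_arm", "payload": {"commands": [[-1, [-0.02, 0, 0], [0, 0, 0]], [-1, [-0.02, 0, 0], [0, 0, 0]], [-1, [-0.02, 0, -0.01], [0, 0, 0]], [-1, [-0.02, 0, -0.01], [0, 0, 0]], [-1, [-0.02, 0, -0.01], [0, 0, 0]], [-1, [-0.03, 0, -0.01], [0, 0, 0]], [-1, [-0.03, 0, -0.02], [0, 0, 0]], [-1, [0, 0, 0], [0, 0, 0]]]}}

```text
t: 11.8
ee_pos: [574.3, 40.2, 215.0]
orientation: [-3.135, -0.21, -0.003]
ft_force: [-0.4, -0.7, 0.2]
width: 0.1
grasp_force: 0.0
```

```bash
python3 - <<'E'
from h import *
np.set_printoptions(suppress=True,precision=1)
prof(look("w8"))
E
```

```text
t 11.8 tcp caddy [-128.    -1.2  133.5] F caddy [-0.5 -0.6  0.2]
[[   6.     0.4   86.9]
 [  -6.9    0.4   88.2]
 [ -22.9    0.3  106.4]
 [ -35.2    0.4  106.1]
 [   nan    nan    nan]
 [ -61.5    0.4  107.5]
 [ -75.5    0.5  106.9]
 [ -90.     0.5  106.7]
 [-104.9    0.5  107.7]
 [-110.6    0.4  135.1]]
plate x [-112.3 -108. ]
```

View pics/w8.png

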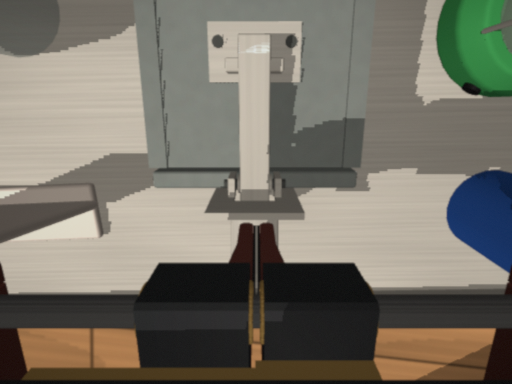

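The bar lies level across the striker (254,65), and its nose end at (255,38) is on the far side. The tray has sprung out 3 mm and is hanging on the nose. The fingers are free, so I'll retreat and hand in.

Request:
{"api": "jog_arm", "payload": {"commands": [[-1, [0, 0, -0.2], [0, 0, 0]], [-1, [-0.1, 0, -0.3], [0, 0, 0]], [-1, [-0.2, 0, -0.2], [0, 0, 0]], [-1, [-0.2, 0, 0], [0, 0, 0]], [-1, [0, 0, 0], [0, 0, 0]], [-1, [0, 0, 0], [0, 0, 0]], [-1, [0, 0, 0], [0, 0, 0]]]}}

```text
t: 12.55
ee_pos: [525.0, 33.6, 284.0]
orientation: [-3.135, -0.21, -0.001]
ft_force: [-0.2, 0.4, -0.6]
width: 0.3
grasp_force: 0.0
```

```bash
python3 - <<'E'
from h import *
np.set_printoptions(suppress=True,precision=1)
q=look("w9");p=q[:,200:310].reshape(-1,3);pl=p[(abs(p[:,2]-134.5)<4)&(abs(p[:,1])<27)&(abs(p[:,1])>18)];print("plate x",np.percentile(pl[:,0],[2,98]))
b=p[(abs(p[:,1])<6)&(p[:,0]>-100)&(p[:,0]<-25)];print("bar",np.polyfit(b[:,0],b[:,2],1))
print(close_job())
E
```

```text
t 12.55 tcp caddy [-177.8   -1.1  202.5] F caddy [-0.2  0.5 -0.6]
plate x [-113.7 -108.6]
bar [  0.  107.5]
the job is handed in; nothing more can be done
None
```

The tray is shut and latched: I pressed it home, let the bar drop behind the striker before letting go, and it now hangs on the nose about 3 mm out, with the bar level; the arm touched nothing else, and I handed the job in at 12.6 s.

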